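# Close the cake-card dispenser and hold a card out

### The job

The gold-card dispenser on the patisserie counter has just been refilled. Put its white lid fully home on the clear tube and let go of it, then pull the spring-return slide out by its orange post until the white pointer is level with the green clip, and finish while still holding the slide there so that a colleague can set a cake on the card. Leave the cakes and the eclair where they are.

Things in the scene. Friction and masses are not known exactly. Their poses are not given: they have to be found in the camera images.
- dispenser: Fixed cake-card dispenser. Origin: on the counter under its tube's axis; slide comes out along its -x. Aluminium block 130 x 130 mm, 38 high, centred on the origin; on it an upright clear tube, 114 mm inside, 124 mm over its open steel rim, rim 110 mm above the counter; gold cards inside up to 70 mm. Guide rails 10 wide, 12 high at y = -58 and +58 mm run from the block to x = -285 mm.
- lid: Loose white round lid, 0.11 to 0.22 kg, on the counter knob up. Origin: centre of its underside, z up. Plug 100 mm diameter, 10 high (lowest 4 mm tapers to 92 mm), drops into the tube; flange 130 mm diameter from 10 to 18 mm rests on the rim; red upright cylinder knob, 26 mm diameter, from 18 to 58 mm. Fully home: origin on the tube's axis, 100 mm above the counter.
- lid_knob (a point): Point on the axis of the lid's red knob, 44 mm above the lid's origin, a good height to grip.
- slide: Steel slide, 100 mm wide, with a gold card and an upright orange round post, 16 mm diameter, top 100 mm above the counter. Origin: on the counter under the post's axis; axes as the dispenser's. Shut: x = -130 mm, y = 0 in the dispenser's frame; slides along its -x only, at most 125 mm. A spring shuts it when let go: 3 N at shut, plus 0.6 N per 10 mm (6 to 9 N at the mark).
- post_top (a point): Centre of the top of the orange post, 100 mm above the slide's origin.
- pointer (a point): Outer tip of the white pointer bar that sticks out sideways from the foot of the post over the rail, 66 mm from the post's axis towards the dispenser's -y, 17 mm above the counter; it is at the same x (in the dispenser's frame) as the post's axis.
- mark: Green clip, 14 mm wide along the travel, 32 across, 16 high, fixed outside the rail on the dispenser's -y side. Origin: on the counter, mid-width, on its face next to the rail; axes as the dispenser's. It is 55 to 100 mm of pull from the shut pointer, which is level with it when both have equal x in the dispenser's frame.
- red_cake: Glossy red round cake on a gold card, 82 mm diameter, 49 mm high; origin at the centre of its underside. Leave alone.
- dark_cake: The same in near-black. Leave alone.
- orange_cake: The same in orange. Leave alone.
- eclair: Cream-topped eclair on a black tray 50 x 135 mm, 48 mm high; origin at the centre of the underside. Leave alone.
There are look-alikes about, which are no part of the job. What is shaped like the lid but blue is not meant.

How it is judged:
On the way, in this order (a step that is already met when the one before it is completed fails the run):
1. the lid is fully home on the tube and let go, the slide still shut (z of lid in the frame of dispenser between 0.095 and 0.104 m and horizontal distance between lid and dispenser below 0.01 m and angle between lid's own z axis and vertical below 0.05 rad and contact force between the fingers and lid below 0.1 N and x of slide in the frame of dispenser above -0.14 m), for 0.2 s.
2. the slide is held with its pointer level with the green clip (x of pointer in the frame of mark between -0.007 and 0.007 m and contact force between the fingers and slide above 2 N), for 0.3 s.
At the end, for the whole second after the job is handed in: Fingers hold the slide still (over 2 N), pointer within 7 mm of the clip's middle along the travel; lid on the rim (origin 95 to 104 mm up), within 10 mm of the tube's axis, level within 0.05 rad, fingers off it; cakes and eclair within 20 mm of where they started (all of step 2 and linear speed of slide below 0.01 m/s and z of lid in the frame of dispenser between 0.095 and 0.104 m and horizontal distance between lid and dispenser below 0.01 m and angle between lid's own z axis and vertical below 0.05 rad and contact force between the fingers and lid below 0.1 N and distance of each of red_cake, dark_cake, orange_cake, eclair from where it was at the start of the episode below 0.02 m); the arm keeps its last pose, push and grip.
It fails at once if a cake or the eclair is pushed away or knocked over (distance of any of red_cake, dark_cake, orange_cake, eclair from where it was at the start of the episode above 0.02 m or angle between any of red_cake, dark_cake, orange_cake, eclair's own z axis and vertical above 0.4 rad).
It also fails if it takes over 61 s, if anything falls off the work surface, if the arm or the gripper's body presses on something with over 40 N, if the wrist force passes 120 N, or if a joint passes its speed limit or range.

### The arm

A 6-joint arm with a two-finger parallel gripper is mounted at the origin on the work surface. World frame = base frame: x ahead of the robot, y to its left, z up, the work surface at z = 0. Lengths are in m, angles in rad, forces in N, time in s.
With the tool pointing down it reaches from about 0.25 to 0.725 m from the base axis. Payload 4 kg.
Tool frame: the origin (TCP) lies midway between the tips of the shut fingers; the grasp point (between the pads) lies 19 mm behind it; z points along the fingers, y is the line along which they close (so a half turn about z gives the same grasp; the last joint's range is limited). The gripper opens to 85 mm and grips with 20 to 120 N. Pads are 22 mm wide; open, the fingers measure 114 mm over their backs; the gripper's body (76 mm by 85 mm) begins 54 mm behind the grasp point. The pads swing forward as they close: fully open they stand 13 mm farther back than shut.
Start: joints at [1.144, 0.241, 0.005, 1.335, 0, 1.571], TCP at [0.207, 0.455, 0.231] pointing down, gripper open.
Joint ranges: [-2.72, 2.72], [-1.05, 1.87], [-1.09, 1.28], [-1.99, 2.15], [-1.42, 1.44], [-3.14, 3.14]. Speed limits (rad/s): [2.79, 2.79, 3.14, 3.14, 3.14, 3.14].

### API

Orientations are given as a unit quaternion [x, y, z, w].
In Python, from workcell import monitor, vision, job gives the robot as it stands.
- The arm moves only by the tool move_arm, never from a script. Its argument "moves" is a list that holds one entry, the list of rows, each a list of 5 numbers: the shift along the world's x, y, z in m, then the turn about the world's z in degrees, then the opening in per cent of the stroke, from 0 (shut) to 100 (fully open). In form: [[[x, y, z, turn, gripper], ...]]. A call has 1 to 5 rows; each row is the pose to reach, as a shift and turn from the pose commanded when the call began; what a row does not reach only later rows make up. A row lasts 1/8 s, in which the tool goes at most 62.5 mm and 10.7 degrees, less where a joint would pass 70% of its speed; a pose out of reach is approached as far as the arm can. A call with a gripper value outside its range is refused whole. The fingers move at their own pace and stop on an object; the grip force is fixed at half the most. Time passes only in rows, so rows that repeat a pose let the fingers close. It gives the time, the measured TCP pose, the force, the opening and the grip force at its end, in the units of the state.
- monitor.get_obs(): the state, without advancing time (a new reading comes with each control period).
- vision.camera(name): name is "scene" or "top" or "wrist"; returns a dict with "color" (400x640x3 uint8, red, green, blue), "camera_matrix" (3x3 intrinsics, pixels), "k1" (the pictures are not rectified: a ray, as slopes to the right and down, at radius r is drawn at 1 + k1 r^2 times it, then the intrinsics apply), "eye" and "attitude" of the camera in the world; the wrist camera has in their place "hand_eye" (4x4, takes a point from camera to tool coordinates, whose origin is the TCP and whose axes are the flange's). Camera axes: x right, y up, looking along -z (the intrinsics and any distortion apply to the point x, -y, -z); pixel columns grow to the right and rows downward; lengths in m; the calibration is good to about 2 mm. A picture is of the moment at which its call begins: read the wrist's pose just before it. There is no depth.
- job.job_done(): hands the job in; it is judged then, once.
The state is a dict: "clock": time; "joint_pos": joint angles; "joint_vel": joint speeds; "tau": joint torques, N m; "eef_pos": TCP position; "tool_rot": TCP orientation; "ft_force": force on the tool from outside, world axes, zero at the start; "ft_torque": the same for the moment, N m; "grip_width": finger opening in m; "grasp_force": force on a finger pad.
Only numpy, scipy, OpenCV 4.12 (cv2) and the standard library are available. Lean on these libraries where they do the work, as an engineer would, in place of code of your own. Each camera call takes 0.05 s, during which the arm holds its last target. There are 200 camera calls.

## Working session

There is one attempt and no reset: what is moved stays moved. The work goes in short steps, Python scripts to look and compute and a tool call to move; the robot and the scene stay as the last step left them, time stands still between calls to the robot, and variables do not carry over. Pictures are saved under pics/ and viewed, at most 10 in all, crops included, and the job is handed in when it is done.

Besides the shell and the picture viewer there is one more tool, called after "Call:" in YAML: its name, and indented under it one key for each argument. move_arm: Moves the arm, as the interface text tells. Its arguments: {"type":"object","properties":{"moves":{"type":"array","items":{"type":"array","items":{"type":"array","items":{"type":"number"}}}}},"required":["moves"]}

```bash
ls; mkdir -p pics; cat > h.py <<'E'
import numpy as np, cv2
from scipy.spatial.transform import Rotation as R
from workcell import monitor, vision, job
E
python3 - <<'E'
from h import *
import pickle
o=monitor.get_obs(); print({k:np.round(v,3) for k,v in o.items()})
d={n:vision.camera(n) for n in("scene","top")}
for n,c in d.items():
    cv2.imwrite(f"pics/{n}0.png",c["color"][:,:,::-1]); print(n,{k:v for k,v in c.items() if k!="color"})
pickle.dump(d,open("d0.pkl","wb"))
E
```

```text
pics
{'clock': np.float64(0.0), 'joint_pos': array([ 1.144,  0.241,  0.004,  1.335, -0.   ,  1.571]), 'joint_vel': array([-0.001,  0.002, -0.001, -0.002,  0.001,  0.001]), 'tau': array([-1.0000e-03, -3.7231e+01,  2.5241e+01,  1.7000e-02, -0.0000e+00,
        0.0000e+00]), 'eef_pos': array([0.207, 0.455, 0.23 ]), 'tool_rot': array([ 0.212,  0.977, -0.001, -0.   ]), 'ft_force': array([-0.864, -0.137, -0.912]), 'ft_torque': array([0.012, 0.026, 0.038]), 'grasp_force': np.float64(0.0), 'grip_width': np.float64(0.085)}
scene {'camera_matrix': array([[397.72270336,   0.        , 319.70211398],
       [  0.        , 397.72270336, 194.32780013],
       [  0.        ,   0.        ,   1.        ]]), 'k1': -0.006126827902224053, 'eye': array([1.03816668, 0.3226335 , 0.98928996]), 'attitude': array([0.14404005, 0.25965242, 0.84329969, 0.44797178])}
top {'camera_matrix': array([[421.57509088,   0.        , 319.67887851],
       [  0.        , 421.57509088, 200.54817562],
       [  0.        ,   0.        ,   1.        ]]), 'k1': -0.11410006789159348, 'eye': array([ 0.33775241, -0.02532467,  1.2255349 ]), 'attitude': array([ 0.05573403, -0.05052184, -0.70231618,  0.7078794 ])}
```

View pics/top0.png

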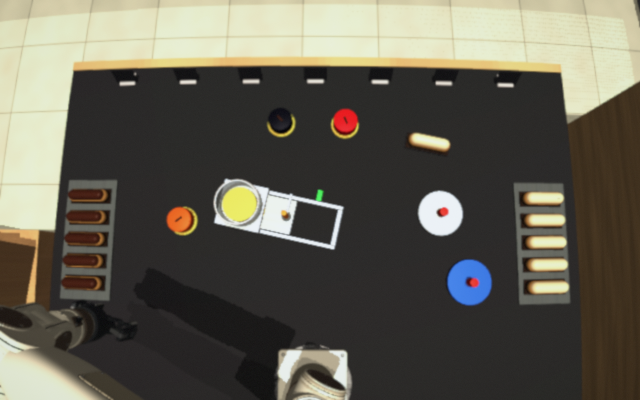

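View pics/scene0.png

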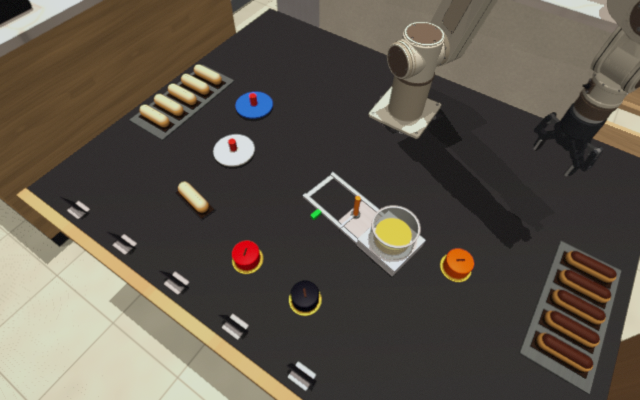

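The top view shows the dispenser's tube at about (240,203), the orange post (285,214), the green clip (320,195) and the white lid with its knob at (442,212). The blue decoy is at (470,282). In the scene view the tube is at (394,232), the post top at (357,198) and the lid at (234,149).

```bash
python3 - <<'E'
from h import *
import pickle
d=pickle.load(open("d0.pkl","rb"))
def cr(n,x,y,w,h,s): return cv2.resize(d[n]["color"][y:y+h,x:x+w,::-1],None,fx=s,fy=s,interpolation=cv2.INTER_CUBIC)
a=cr("top",205,170,160,90,5)
cv2.imwrite("pics/a.png",a)
b=cr("scene",295,165,140,110,5)
cv2.imwrite("pics/b.png",b)
E
```

```text
(no output)
```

View pics/a.png

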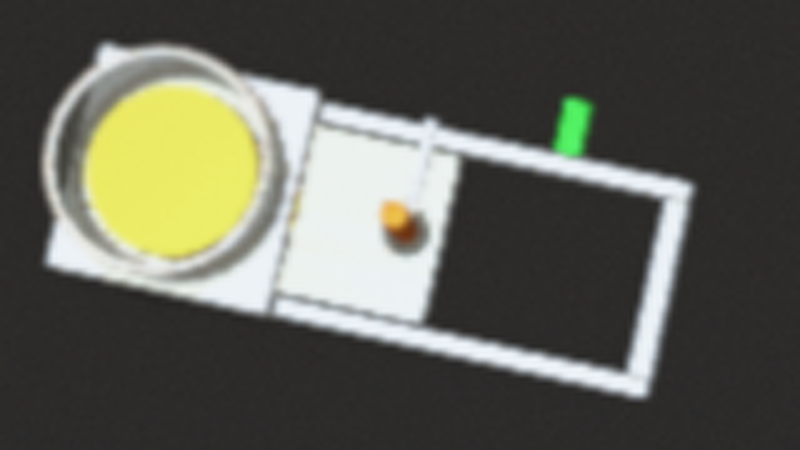

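View pics/b.png

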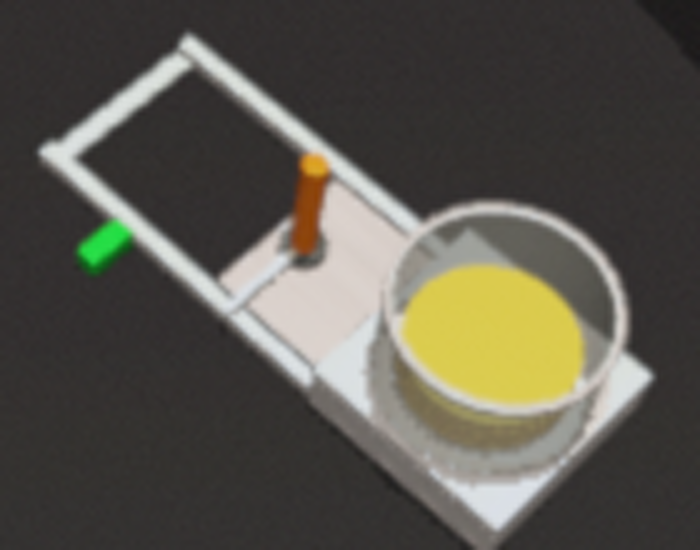

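The crops resolve the rim, block corners, rail ends, clip corners, post top and pointer tip. I'll fit the poses from both cameras.

```bash
cat >> h.py <<'E'
def proj(c,P):
    P=np.atleast_2d(P)
    if "hand_eye" in c:
        T=c["T"]@c["hand_eye"]; e,M=T[:3,3],T[:3,:3]
    else: e,M=c["eye"],R.from_quat(c["attitude"]).as_matrix()
    q=(P-e)@M; s=np.c_[q[:,0],-q[:,1]]/-q[:,2:]
    s=s*(1+c["k1"]*(s**2).sum(1,keepdims=True)); K=c["camera_matrix"]
    return s*[K[0,0],K[1,1]]+K[:2,2]
def circ(x,y,z,r):
    t=np.linspace(0,2*np.pi,120,endpoint=False); return np.c_[x+r*np.cos(t),y+r*np.sin(t),0*t+z]
def hullc(p):
    m=cv2.moments(cv2.convexHull(np.float32(p))); return np.array([m["m10"],m["m01"]])/m["m00"]
E
python3 - <<'E'
from h import *
import pickle
from scipy.optimize import least_squares as ls
d=pickle.load(open("d0.pkl","rb")); T,S=d["top"],d["scene"]
ta=lambda u,v:np.array([205+(u+.5)/5-.5,170+(v+.5)/5-.5]); sb=lambda u,v:np.array([295+(u+.5)/5-.5,165+(v+.5)/5-.5])
k=65e-3; 
obs=[(T,(-.13,0,.1),ta(395,214)),(T,(-.13,-.066,.017),ta(430,119)),(T,(-.285,-.063,.012),ta(693,183)),(T,(-.285,.063,.012),ta(648,398)),
(T,(-k,-k,.038),ta(320,92)),(T,(-k,k,.038),ta(270,315)),(T,(k,k,.038),ta(45,264)),(T,(k,-k,.038),ta(104,43)),
(S,(-.13,0,.1),sb(314,166)),(S,(-.13,-.066,.017),sb(232,310)),(S,(-.285,.063,.012),sb(188,33)),(S,(-.285,-.063,.012),sb(40,150)),
(S,(k,k,.038),sb(653,377)),(S,(k,-k,.038),sb(495,530)),(S,(-k,-k,.038),sb(315,375))]
rim=[(T,ta(160,161)),(S,sb(507,309))]
def W(p,P):
    c,s=np.cos(p[2]),np.sin(p[2]); P=np.array(P,float); return np.r_[p[0]+c*P[0]-s*P[1],p[1]+s*P[0]+c*P[1],P[2]]
def f(p,sel=None):
    r=[proj(c,W(p,P))[0]-q for c,P,q in obs if sel is None or c is sel]
    r+=[hullc(proj(c,circ(p[0],p[1],.11,.062)))-q for c,q in rim if sel is None or c is sel]
    return np.ravel(r)
for sel in(None,T,S):
    s=ls(f,[.35,.2,1.4],args=(sel,),loss="soft_l1"); print("disp",s.x,np.round(f(s.x,sel).reshape(-1,2),1).tolist())
    if sel is None:p=s.x
mk=[(T,ta(565,97),ta(593,101),ta(583,157),ta(554,153)),(S,sb(80,245),sb(120,220),sb(133,238),sb(93,265))]
for sel in ([0,1],[0],[1]):
    g=lambda m:np.ravel([proj(mk[i][0],W(p,(m[0],m[1],.016)))[0]-np.mean(mk[i][1:],0) for i in sel])
    print("mark centre",ls(g,[-.2,-.08]).x)
print("post",W(p,(-.13,0,.1)),"pull dir",W([0,0,p[2]],(-1,0,0)))
for c,(u,v,w,h) in((T,(405,180,70,70)),(S,(200,125,70,50))):
    im=c["color"][v:v+h,u:u+w].astype(int)
    m=((im.max(2)>110)).astype(np.uint8); n,l,st,_=cv2.connectedComponentsWithStats(m); j=1+st[1:,4].argmax()
    ys,xs=np.where(l==j); q=hullc(np.c_[xs+u,ys+v]); print(st[j])
    c["lid"]=q
    red=(im[:,:,0]>150)&(im[:,:,1]<90); ys,xs=np.where(red); print("knob px",xs.mean()+u,ys.mean()+v)
for sel in((T,S),(T,),(S,)):
    g=lambda m:np.ravel([hullc(proj(c,np.r_[circ(*m,.018,.065),circ(*m,.010,.065)]))-c["lid"] for c in sel])
    s=ls(g,[.35,-.3]); print("lid",s.x,g(s.x))
p2=s.x
np.save("p.npy",p)
E
```

```text
disp [0.50244599 0.20765057 1.36082872] [[0.0, -0.0], [0.8, 0.5], [0.1, 0.3], [-0.1, -0.2], [0.2, 0.2], [-0.5, -0.2], [0.6, -0.0], [-0.0, 0.5], [0.5, -0.2], [-1.7, 1.0], [0.3, 0.7], [0.1, 0.5], [0.0, -0.1], [0.7, 0.4], [-0.4, -1.0], [-0.1, -0.1], [-0.2, 0.2]]
disp [0.50262761 0.20792065 1.36208146] [[-0.0, -0.1], [0.7, 0.4], [-0.0, 0.1], [-0.2, -0.4], [0.1, 0.1], [-0.6, -0.3], [0.5, -0.0], [-0.2, 0.5], [-0.2, -0.1]]
disp [0.50207349 0.20726784 1.35858777] [[0.6, -0.4], [-1.7, 0.7], [0.5, 0.5], [0.2, 0.2], [-0.0, -0.2], [0.6, 0.2], [-0.4, -1.2], [-0.3, 0.0]]
mark centre [-0.2103088  -0.08014094]
mark centre [-0.21001443 -0.08043329]
mark centre [-0.21070424 -0.07975798]
post [0.47535032 0.08050567 0.1       ] pull dir [-0.20842822 -0.97803767  0.        ]
[  13   10   45   46 1608]
knob px 443.2 211.26666666666665
[  13    9   42   32 1038]
knob px 231.6206896551724 141.17241379310346
lid [ 0.48707983 -0.36792328] [0.30866013 0.35315109 0.16612569 0.87384089]
lid [ 0.48811239 -0.36704077] [-2.61446871e-07  1.67241836e-07]
lid [ 0.48456952 -0.37079606] [-1.54751717e-07  5.23092751e-08]
```

Call:
move_arm:
  moves:
    - [[0.019, -0.055, 0, 0, 100], [0.038, -0.11, 0, 0, 100], [0.056, -0.164, 0, 0, 100], [0.075, -0.219, 0, 0, 100], [0.093, -0.274, 0, 0, 100]]

```text
clock: 0.72
eef_pos: [0.3, 0.1794, 0.2311]
tool_rot: [0.211, 0.977, -0.0, 0.0]
ft_force: [1.1, 0.1, 0.6]
grip_width: 0.0854
grasp_force: 0.0
```

Call:
move_arm:
  moves:
    - [[0.019, -0.055, 0, 0, 100], [0.038, -0.11, 0, 0, 100], [0.056, -0.164, 0, 0, 100], [0.075, -0.219, 0, 0, 100], [0.093, -0.274, 0, 0, 100]]

```text
clock: 1.35
eef_pos: [0.3931, -0.0948, 0.2312]
tool_rot: [0.212, 0.977, 0.0, 0.0]
ft_force: [1.1, 0.2, -0.0]
grip_width: 0.0851
grasp_force: 0.0
```

Call:
move_arm:
  moves:
    - [[0.019, -0.055, 0, 0, 100], [0.038, -0.11, 0, 0, 100], [0.056, -0.164, 0, 0, 100], [0.075, -0.219, 0, 0, 100], [0.094, -0.274, 0, 0, 100]]

```text
clock: 1.98
eef_pos: [0.4871, -0.3686, 0.2307]
tool_rot: [0.212, 0.977, 0.0, -0.0]
ft_force: [1.0, 0.2, 0.1]
grip_width: 0.0853
grasp_force: 0.0
```

Call:
move_arm:
  moves:
    - [[0, 0, 0, 0, 100], [0, 0, 0, 0, 100]]

```text
clock: 2.22
eef_pos: [0.4864, -0.3665, 0.2302]
tool_rot: [0.212, 0.977, 0.001, -0.001]
ft_force: [-0.1, 0.6, -0.4]
grip_width: 0.0855
grasp_force: 0.0
```

```bash
cat >> h.py <<'E'
def wrist(name):
    o=monitor.get_obs(); T=np.eye(4); T[:3,3]=o["eef_pos"]; T[:3,:3]=R.from_quat(o["tool_rot"]).as_matrix()
    c=vision.camera("wrist"); c["T"]=T; cv2.imwrite(f"pics/{name}.png",c["color"][:,:,::-1]); return c,o
E
python3 - <<'E'
from h import *
import pickle
c,o=wrist("w1"); pickle.dump(c,open("w1.pkl","wb"))
print(o["joint_pos"],o["eef_pos"],c["hand_eye"],c["k1"])
print("knob top pred",proj(c,[.4875,-.3675,.058]),"flange c",hullc(proj(c,circ(.4875,-.3675,.018,.065))))
E
```

```text
[-6.45864614e-01  4.65335747e-01  3.25860842e-01  1.43400241e+00
  2.40434789e-04 -2.18547752e-01] [ 0.4863634  -0.3664805   0.23015801] [[-7.98125099e-06  9.50213496e-01  3.11599602e-01  8.03618649e-02]
 [ 9.99999338e-01  3.66040659e-04 -1.09061606e-03 -5.79803979e-04]
 [-1.15037622e-03  3.11599387e-01 -9.50212870e-01 -1.42704758e-01]
 [ 0.00000000e+00  0.00000000e+00  0.00000000e+00  1.00000000e+00]] 0.018921892968673838
knob top pred [[323.21716188 182.74390405]] flange c [323.16582802 170.76982065]
```

View pics/w1.png

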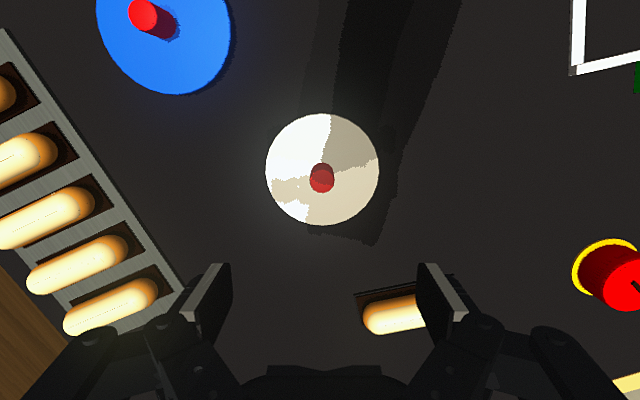

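The wrist view shows the white lid centred at (322,169) with its knob top at about (321,181). Both are within 2 px of the prediction, so I'll descend and grip.

Call:
move_arm:
  moves:
    - [[-0.001, -0.0015, -0.05, 0, 100], [-0.001, -0.0015, -0.1, 0, 100], [-0.001, -0.0015, -0.15, 0, 100], [-0.001, -0.0015, -0.19, 0, 100], [-0.001, -0.0015, -0.205, 0, 100]]

```text
clock: 2.9
eef_pos: [0.4844, -0.3657, 0.0247]
tool_rot: [0.211, 0.978, 0.001, -0.002]
ft_force: [0.5, 1.1, 0.3]
grip_width: 0.0855
grasp_force: 0.0
```

Call:
move_arm:
  moves:
    - [[0, 0, 0, 0, 0], [0, 0, 0, 0, 0], [0, 0, 0, 0, 0], [0, 0, 0, 0, 0], [0, 0, 0, 0, 0]]

```text
clock: 3.52
eef_pos: [0.4873, -0.3692, 0.0284]
tool_rot: [0.212, 0.977, -0.001, 0.002]
ft_force: [-0.1, 0.5, 5.9]
grip_width: 0.0249
grasp_force: 59.0
```

Call:
move_arm:
  moves:
    - [[0, 0, 0, 0, 0], [0, 0, 0, 0, 0]]

```text
clock: 3.78
eef_pos: [0.4873, -0.3692, 0.0284]
tool_rot: [0.212, 0.977, -0.001, 0.002]
ft_force: [0.5, 0.8, 5.8]
grip_width: 0.0244
grasp_force: 59.0
```

Call:
move_arm:
  moves:
    - [[0, 0, 0.015, 0, 0], [0, 0, 0.05, 0, 0], [0, 0, 0.09, 0, 0], [0, 0, 0.13, 0, 0], [0, 0, 0.155, 0, 0]]

```text
clock: 4.4
eef_pos: [0.4863, -0.3688, 0.1844]
tool_rot: [0.212, 0.977, -0.001, 0.001]
ft_force: [-0.6, -0.9, -2.1]
grip_width: 0.0242
grasp_force: 59.0
```

```bash
python3 - <<'E'
from h import *
import pickle
c,o=wrist("w2"); pickle.dump(c,open("w2.pkl","wb"))
s=vision.camera("scene"); pickle.dump(s,open("s2.pkl","wb"))
print(o["eef_pos"],o["ft_force"],o["ft_torque"],o["grip_width"])
q=proj(s,o["eef_pos"])[0].astype(int); print(q)
a=cv2.resize(s["color"][max(0,q[1]-70):q[1]+70,q[0]-80:q[0]+80],(640,560),interpolation=cv2.INTER_CUBIC)[:, :,::-1]
cv2.imwrite("pics/c2.png",np.vstack([a[:480,:,:][60:],]) if 0 else np.hstack([cv2.resize(a,(440,385)),c["color"][7:392,150:510,::-1]]))
E
```

```text
[ 0.48634744 -0.36881484  0.18441198] [-0.62731266 -0.93802798 -2.12454399] [-0.04781996 -0.03059407 -0.00105583] 0.024235879496519588
[223 110]
```

View pics/c2.png

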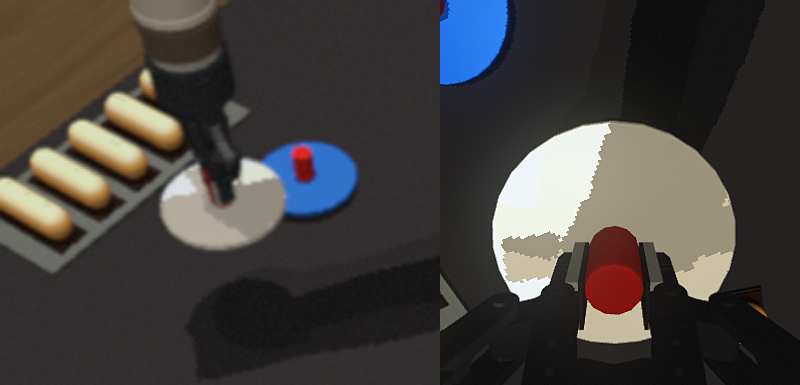

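The lid is held, with its knob between the pads. I'll fit its pose in the hand from the flange outline and the knob top.

```bash
cat > lidfit.py <<'E'
from h import *
from scipy.optimize import least_squares as ls
def fit(c,kn):
    im=c["color"].astype(int); m=((im.min(2)>75)&(im.max(2)-im.min(2)<90)).astype(np.uint8)
    m[:, :190]=0; m[:,460:]=0; m[:110]=0
    n,l,st,_=cv2.connectedComponentsWithStats(m); m=(l==1+st[1:,4].argmax()).astype(np.uint8)
    h=cv2.convexHull(max(cv2.findContours(m,0,2)[0],key=cv2.contourArea))[:,0]
    h=h[(h[:,1]<245)|((h[:,1]>335)&(abs(h[:,0]-323)<28))].astype(float)
    d=h-np.array([323,240]); h+= .5*d/np.linalg.norm(d,axis=1,keepdims=True)
    T=c["T"]@c["hand_eye"]; K=c["camera_matrix"]; s=(h-K[:2,2])/K[0,0]
    for _ in range(3): s0=(h-K[:2,2])/K[0,0]; s=s0/(1+c["k1"]*(s**2).sum(1,keepdims=True))
    ray=np.c_[s[:,0],-s[:,1],-np.ones(len(s))]@T[:3,:3].T; e=T[:3,3]
    def f(p):
        n=np.array([p[3],p[4],1]); n/=np.linalg.norm(n); o=p[:3]; C=o+.018*n
        t=((C-e)@n)/(ray@n); r=np.linalg.norm(e+t[:,None]*ray-C,axis=1)
        return np.r_[(r-.065)*1e3, (proj(c,o+.058*n)[0]-kn)*3]
    q=c["T"][:3,3]; r=ls(f,[q[0],q[1],q[2]-.03,0,0],loss="soft_l1")
    return r.x,np.sqrt(np.mean(f(r.x)**2)),len(h)
E
python3 - <<'E'
from lidfit import *
import pickle
c=pickle.load(open("w2.pkl","rb"))
for kn in((323,292),(323,290)):
    p,e,n=fit(c,kn); print(np.round(p,4),"rel tcp",np.round(p[:3]-c["T"][:3,3],4),e,n)
E
```

```text
[ 0.4857 -0.3691  0.1566 -0.0694  0.0285] rel tcp [-0.0007 -0.0002 -0.0279] 0.11175092052718724 32
[ 0.486  -0.3692  0.1573 -0.0972  0.0412] rel tcp [-0.0003 -0.0004 -0.0271] 0.12848507626560127 32
```

Call:
move_arm:
  moves:
    - [[0.001, 0.02, 0, 0, 0], [0.002, 0.06, 0, 0, 0], [0.003, 0.11, 0, 0, 0], [0.004, 0.16, 0, 0, 0], [0.005, 0.21, 0, 0, 0]]

```text
clock: 5.12
eef_pos: [0.4891, -0.1553, 0.1793]
tool_rot: [0.212, 0.977, 0.0, -0.002]
ft_force: [0.8, 0.7, -2.1]
grip_width: 0.0243
grasp_force: 59.1
```

Call:
move_arm:
  moves:
    - [[0.002, 0.05, 0, 0, 0], [0.004, 0.1, 0, 0, 0], [0.006, 0.15, 0, 0, 0], [0.008, 0.2, 0, 0, 0], [0.01, 0.25, 0, 0, 0]]

```text
clock: 5.75
eef_pos: [0.4986, 0.0938, 0.1794]
tool_rot: [0.211, 0.977, -0.001, -0.002]
ft_force: [0.4, -0.1, -2.3]
grip_width: 0.0243
grasp_force: 59.1
```

Call:
move_arm:
  moves:
    - [[0.002, 0.04, 0, 0, 0], [0.002, 0.075, 0, 0, 0], [0.002, 0.1, 0, 0, 0], [0.002, 0.1165, 0, 0, 0], [0.002, 0.1165, 0, 0, 0]]

```text
clock: 6.38
eef_pos: [0.5018, 0.2088, 0.1802]
tool_rot: [0.211, 0.978, -0.001, -0.001]
ft_force: [-0.3, 0.3, -1.9]
grip_width: 0.0246
grasp_force: 59.1
```

```bash
python3 - <<'E'
from h import *
import pickle
c,o=wrist("w3"); pickle.dump(c,open("w3.pkl","wb"))
t=vision.camera("top"); s=vision.camera("scene")
print(o["eef_pos"],o["ft_force"])
a=np.hstack([cv2.resize(s["color"][140:270,320:460],(420,390)),cv2.resize(c["color"],(380,238))[:390] if 0 else cv2.copyMakeBorder(cv2.resize(c["color"],(380,238)),0,152,0,0,0)])
cv2.imwrite("pics/c3.png",a[:,:,::-1])
E
```

```text
[0.50181671 0.20884178 0.18019918] [-0.27050261  0.33171685 -1.85135359]
```

View pics/c3.png

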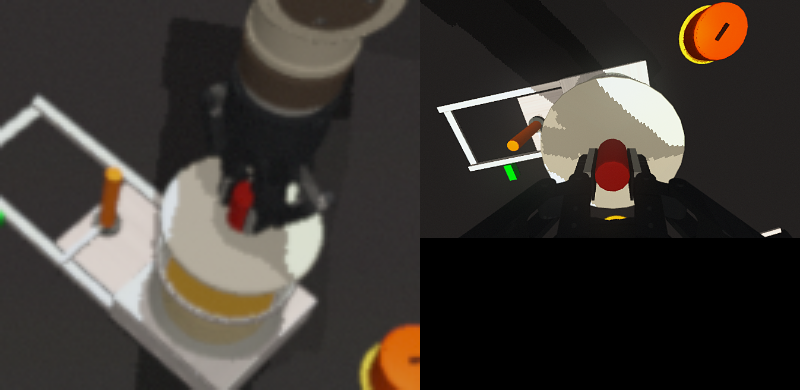

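The lid is over the tube, about 1 mm off, so I'll lower it slowly.

Call:
move_arm:
  moves:
    - [[0.001, -0.001, -0.01, 0, 0], [0.001, -0.001, -0.02, 0, 0], [0.001, -0.001, -0.03, 0, 0], [0.001, -0.001, -0.037, 0, 0], [0.001, -0.001, -0.041, 0, 0]]

```text
clock: 7.15
eef_pos: [0.5037, 0.207, 0.1395]
tool_rot: [0.212, 0.977, -0.0, -0.0]
ft_force: [-0.0, 0.0, -1.4]
grip_width: 0.0243
grasp_force: 59.2
```

Call:
move_arm:
  moves:
    - [[0, 0, -0.002, 0, 0], [0, 0, -0.004, 0, 0], [0, 0, -0.006, 0, 0], [0, 0, -0.008, 0, 0], [0, 0, -0.008, 0, 0]]

```text
clock: 7.78
eef_pos: [0.5039, 0.2071, 0.1322]
tool_rot: [0.212, 0.977, -0.0, -0.0]
ft_force: [0.1, 0.7, -2.1]
grip_width: 0.0241
grasp_force: 59.2
```

Call:
move_arm:
  moves:
    - [[-0.001, 0, -0.002, 0, 0], [-0.001, 0, -0.004, 0, 0], [-0.001, 0, -0.005, 0, 0], [-0.001, 0, -0.005, 0, 0]]

```text
clock: 8.28
eef_pos: [0.5029, 0.2072, 0.1284]
tool_rot: [0.212, 0.977, 0.0, 0.0]
ft_force: [-3.5, -0.5, 4.2]
grip_width: 0.0242
grasp_force: 59.8
```

Call:
move_arm:
  moves:
    - [[0, 0, 0, 0, 60], [0, 0, 0, 0, 60], [0, 0, 0, 0, 70], [0, 0, 0, 0, 70], [0, 0, 0, 0, 70]]

```text
clock: 8.9
eef_pos: [0.503, 0.2072, 0.1272]
tool_rot: [0.212, 0.977, -0.0, -0.0]
ft_force: [1.3, -0.6, 0.4]
grip_width: 0.0597
grasp_force: 0.0
```

Call:
move_arm:
  moves:
    - [[0, 0, 0.02, 0, 70], [0, 0, 0.05, 0, 70], [0, 0, 0.08, 0, 70], [0, 0, 0.1, 0, 70], [0, 0, 0.1, 0, 70]]

```text
clock: 9.52
eef_pos: [0.5041, 0.2076, 0.229]
tool_rot: [0.212, 0.977, 0.001, 0.002]
ft_force: [0.2, -0.1, -0.1]
grip_width: 0.0599
grasp_force: 0.0
```

```bash
python3 - <<'E'
from h import *
import pickle
c,o=wrist("w4"); s=vision.camera("scene"); t=vision.camera("top"); pickle.dump((c,s,t),open("s4.pkl","wb")); print(o["eef_pos"])
for n,k in(("w",c),("s",s)): print(n,proj(k,[.5025,.2077,.158]),hullc(proj(k,circ(.5025,.2077,.118,.065))), proj(k,[.47535,.0805,.1]))
r=c["color"][90:400,130:530]; a=np.hstack([cv2.resize(s["color"][140:270,320:460],(334,310)),r])
cv2.imwrite("pics/c4.png",a[:,:,::-1])
E
```

```text
[0.50409583 0.20760615 0.22902937]
w [[322.95352096 213.74330779]] [322.76198814 191.22891787] [[183.13816884 220.6007892 ]]
s [[399.00314624 216.09188986]] [396.33058022 225.13820277] [[357.94058915 197.57322875]]
```

View pics/c4.png

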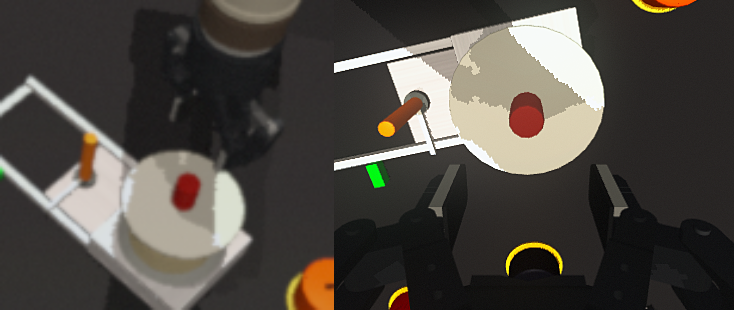

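The lid is home. Its flange is centred at wrist (322.5,190) and its knob top at (323,213), both within about 1 px of the prediction. The post top at (182,219) also matches, so I'll go to the post with the fingers aligned along the travel.

Call:
move_arm:
  moves:
    - [[-0.008, -0.035, 0, 4, 70], [-0.017, -0.075, 0, 10, 70], [-0.025, -0.11, 0, 12.5, 70], [-0.03, -0.1275, 0, 12.5, 60], [-0.03, -0.1275, 0, 12.5, 60]]

```text
clock: 10.3
eef_pos: [0.4726, 0.079, 0.2268]
tool_rot: [0.105, 0.994, 0.0, -0.001]
ft_force: [0.0, 0.2, 0.2]
grip_width: 0.0514
grasp_force: 0.0
```

Call:
move_arm:
  moves:
    - [[0, 0, -0.04, 0, 60], [0, 0, -0.08, 0, 60], [0, 0, -0.12, 0, 60], [0, 0, -0.15, 0, 60], [0, 0, -0.166, 0, 60]]

```text
clock: 10.92
eef_pos: [0.472, 0.0809, 0.059]
tool_rot: [0.104, 0.995, -0.0, -0.002]
ft_force: [0.1, 0.5, -0.6]
grip_width: 0.051
grasp_force: 0.0
```

Call:
move_arm:
  moves:
    - [[0, 0, 0, 0, 60], [0, 0, 0, 0, 0], [0, 0, 0, 0, 0], [0, 0, 0, 0, 0], [0, 0, 0, 0, 0]]

```text
clock: 11.55
eef_pos: [0.474, 0.0801, 0.0624]
tool_rot: [0.104, 0.995, 0.001, 0.001]
ft_force: [-0.6, 2.7, 5.8]
grip_width: 0.0147
grasp_force: 58.6
```

Call:
move_arm:
  moves:
    - [[0, 0, 0, 0, 0], [0, 0, 0, 0, 0]]

```text
clock: 11.8
eef_pos: [0.474, 0.0801, 0.0624]
tool_rot: [0.104, 0.995, 0.001, 0.001]
ft_force: [0.1, 2.2, 6.9]
grip_width: 0.0144
grasp_force: 58.7
```

Call:
move_arm:
  moves:
    - [[-0.002, -0.01, 0, 0, 0], [-0.006, -0.03, 0, 0, 0], [-0.011, -0.05, 0, 0, 0], [-0.015, -0.07, 0, 0, 0], [-0.017, -0.079, 0, 0, 0]]

```text
clock: 12.42
eef_pos: [0.4572, 0.0019, 0.0624]
tool_rot: [0.104, 0.995, 0.003, 0.001]
ft_force: [0.8, 8.7, 4.5]
grip_width: 0.0144
grasp_force: 58.9
```

Call:
move_arm:
  moves:
    - [[0, 0, 0, 0, 0], [0, 0, 0, 0, 0], [0, 0, 0, 0, 0]]

```text
clock: 12.8
eef_pos: [0.4574, 0.0025, 0.0624]
tool_rot: [0.104, 0.995, 0.002, 0.001]
ft_force: [0.9, 7.6, 6.4]
grip_width: 0.0147
grasp_force: 58.9
```

```bash
python3 - <<'E'
from h import *
import pickle
s=vision.camera("scene"); t=vision.camera("top"); c,o=wrist("w5"); p=np.load("p.npy")
print(o["eef_pos"],o["ft_force"],o["grasp_force"])
d=np.array([np.cos(p[2]),np.sin(p[2])]); print("tcp x in disp",(o["eef_pos"][:2]-p[:2])@d)
a=np.hstack([cv2.resize(t["color"][175:235,275:355],(400,300),interpolation=cv2.INTER_CUBIC),cv2.resize(s["color"][165:245,295:395],(375,300),interpolation=cv2.INTER_CUBIC)])
b=cv2.resize(c["color"],(480,300)); a=np.vstack([a,np.hstack([b,np.zeros((300,a.shape[1]-480,3),np.uint8)])])
cv2.imwrite("pics/c5.png",a[:,:,::-1])
E
```

```text
[0.45740258 0.00257226 0.06240631] [1.31567283 7.68209073 5.36395269] 58.88592302799225
tcp x in disp -0.20996262596591217
```

View pics/c5.png

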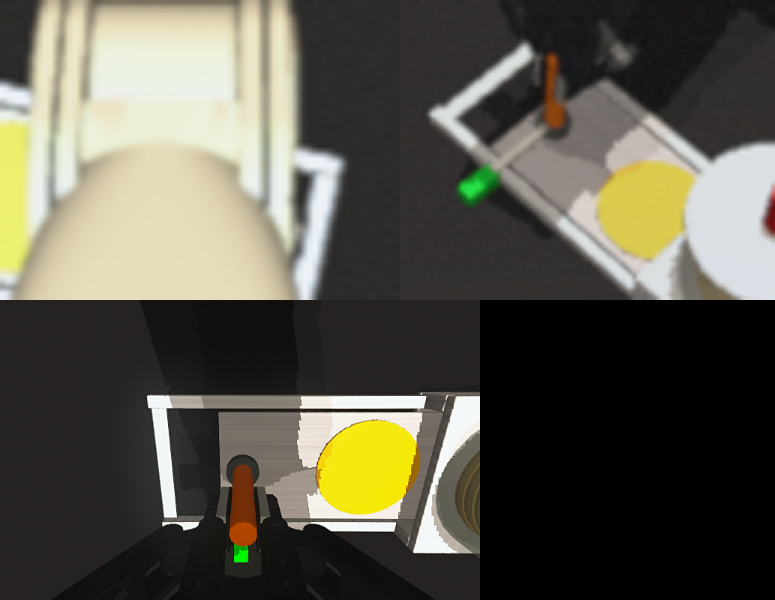

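The wrist and scene views show the pointer running straight into the middle of the green clip. The TCP is at x = -0.210 against -0.2103 for the clip, and the slide is held with about 59 N of grip, so I'll hand in.

```bash
python3 -c "
from workcell import job; print(job.job_done())"
```

```text
the job is handed in; nothing more can be done
None
```

The white lid is fully home on the tube and released, the slide is pulled out and held with its pointer within about 2 mm of the green clip's middle, and the job is handed in (no verdict came back).

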